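# Lay the tire levers out under the work lamp

## Robot

A 6-joint arm with a two-finger parallel gripper is mounted at the origin on the work surface. World frame = base frame: x ahead of the robot, y to its left, z up, the work surface at z = 0. Lengths are in m, angles in rad, forces in N, time in s.
With the tool pointing down it reaches from about 0.325 to 0.9 m from the base axis. Payload 6.1 kg.
Tool frame: the origin (TCP) lies midway between the tips of the shut fingers; the grasp point (between the pads) lies 19 mm behind it; x points along the fingers, y is the direction in which the jaws open and shut, and the axes are right-handed (so a half turn about x gives the same grasp; the last joint's range is limited). The gripper opens to 85 mm and grips with 20 to 120 N. Pads are 22 mm wide; open, the fingers measure 114 mm over their backs; the gripper's body (76 mm by 85 mm) begins 54 mm behind the grasp point. The pads swing forward as they close: fully open they stand 13 mm farther back than shut.
Start: joints at [-1.304, 0.22, 1.526, -0, 1.395, -0.126], TCP at [0.239, -0.577, 0.231] pointing down, gripper open.
Joint ranges: [-2.98, 2.98], [-0.91, 2.08], [0.09, 2.57], [-1.24, 4.39], [0.2, 2.65], [-2.68, 2.68]. Speed limits (rad/s): [2.57, 2.57, 3.01, 3.14, 3.14, 3.14].

## Interface

Orientations are given as [roll, pitch, yaw] about the fixed x, y, z axes, in that order (R = Rz(yaw) Ry(pitch) Rx(roll)).
In Python, from plant import movep, move_l, set_joints, gripper_to, hold, inverse_kinematics, observe, get_image, get_calibration, Unreachable, job_done gives the robot as it stands. Calls block until the motion is done:
- movep(position, orientation): joint-space move of the TCP to a pose.
- move_l(position, feed=0.15, rotation=None, max_force=None): straight line of the TCP; rotation=None keeps the orientation; feed is the mean speed in m/s. With max_force (N) it stops when the force on the tool has changed by that much, and returns True; else False.
- set_joints(angles): joint-space move.
- gripper_to(opening, f_grip=None): finger opening in m; f_grip is the grip in N (None keeps the last); returns when the fingers have stopped.
- hold(seconds).
- inverse_kinematics(position, orientation): joint angles nearest the present ones, or None.
- observe(): the state.
- get_image(name): name is "side" or "top" or "wrist"; returns (picture, depth): 400x640x3 uint8, red, green, blue; 400x640 float32, m along the optical axis (not along the pixel's ray), 0 where there is no reading.
- get_calibration(name): a dict with "intrinsics" (3x3 intrinsics, pixels), "dist_coeffs" ([k1, k2, p1, p2, k3] as OpenCV has them; the pictures are not rectified), "world_from_camera" (4x4, takes a point from camera to world coordinates). Camera axes: x right, y down, z forward; pixel columns grow to the right and rows downward; lengths in m; the calibration is good to about 2 mm. A picture is of the moment at which its call begins: read the wrist's pose just before it. get_calibration takes no time and is no camera call; for the wrist camera it gives the pose at the moment of the call.
A pose or a line that the arm cannot do raises Unreachable and nothing moves.
- job_done(): hands the job in, once; it reports no verdict.
The state is a dict: "time_s": time; "q": joint angles; "joint_velocities": joint speeds; "joint_torque": joint torques, N m; "eef_pos": TCP position; "tcp_rot": TCP orientation; "ft_force": force on the tool from outside, world axes, zero at the start; "torque": the same for the moment, N m; "opening": finger opening in m.
Only numpy, scipy, OpenCV 4.12 (cv2) and the standard library are available. Lean on these libraries where they do the work, as an engineer would, in place of code of your own. Each camera call takes 0.05 s, during which the arm holds its last target.

## Task

Take the work lamp by the stud on its shade and swing it clear of the raised aluminium rest, then lay every tire lever from the mat flat across both rails of the rest, squarely and about centred, side by side with none on top of another. Then swing the lamp back so that its shade stands right over the middle of the rest with the levers lying under it, let go, and leave the tire gauge, the awl and the kit box where they are.

Things in the scene. Friction and masses are not known exactly. Their poses are not given: they have to be found in the camera images.
- lamp_arm (a joint): swing of the work lamp's arm about its upright hinge, rad, range -2.2 to 2.2, growing anticlockwise seen from above. The joint is stiff (about 0.7 N m, 3 N at the stud): the arm stays wherever it is left and does not spring back. The post and hinge are fixed to the bench
- lamp_stud (a point): middle of the grip stud: an upright round black stud 26 mm across and 49 mm tall (z 188 to 237 mm) on the top centre of the lamp's white round shade (112 mm across, z 152 to 188 mm). This point is at z 215 mm. Stud and shade move with the arm, 225 mm from the hinge axis; the arm is a level aluminium bar 16 mm wide (z 175 to 189 mm). The stud can be pinched from above at any yaw
- lamp_pivot (a point): point on the lamp's upright hinge axis, at z 215 mm just above the hinge cap (top at z 204 mm); below it the lamp's post, 22 mm across, on a round foot 110 mm across
- rest: fixed aluminium rest: base plate 100 x 260 x 6 mm carrying two upright rails, each 10 mm thick, 260 mm long along the rest's y axis, at x = -38 and +38 mm, tops 60 mm above the bench. Open between the rails down to the base plate. Origin: centre of the underside, on the bench (z = 0)
- rest_mid (a point): middle of the rest at the height of the rail tops (z 60 mm). The circle that the lamp stud travels passes within 20 mm of it, seen from above
- mat: thin black rubber mat fixed to the bench, 220 x 420 x 3 mm, where the levers lie at the start about along its x axis and at least 60 mm apart centre to centre. Origin: centre of the underside
- gauge: chrome tire gauge, a rod 20 mm across and 135 mm long lying along its x axis; not part of the job. Origin: underside, near its middle
- awl: steel awl with wooden grip, 26 mm across and 160 mm long lying along its x axis; not part of the job. Origin: underside, where the blade meets the grip
- kitbox: closed blue plastic kit box with flip-top lid, 124 x 174 x 58 mm; not part of the job. Origin: centre of the underside
- lever1: orange plastic tire lever, a flat bar 150 mm long (x axis), 20 mm wide (14 mm over the last 32 mm at the +x end), 10 mm thick (its long edges thinned to 7 mm, over the outer 3 mm of the width), about 60 g; may be absent. Origin: middle of its length, width and thickness, so 5 mm above what it lies flat on. Either face may be up
- lever2: orange plastic tire lever, a flat bar 150 mm long (x axis), 20 mm wide (14 mm over the last 32 mm at the +x end), 10 mm thick (its long edges thinned to 7 mm, over the outer 3 mm of the width), about 60 g; may be absent. Origin: middle of its length, width and thickness, so 5 mm above what it lies flat on. Either face may be up
- lever3: orange plastic tire lever, a flat bar 150 mm long (x axis), 20 mm wide (14 mm over the last 32 mm at the +x end), 10 mm thick (its long edges thinned to 7 mm, over the outer 3 mm of the width), about 60 g; may be absent. Origin: middle of its length, width and thickness, so 5 mm above what it lies flat on. Either face may be up
- lever4: orange plastic tire lever, a flat bar 150 mm long (x axis), 20 mm wide (14 mm over the last 32 mm at the +x end), 10 mm thick (its long edges thinned to 7 mm, over the outer 3 mm of the width), about 60 g; may be absent. Origin: middle of its length, width and thickness, so 5 mm above what it lies flat on. Either face may be up
- lever5: orange plastic tire lever, a flat bar 150 mm long (x axis), 20 mm wide (14 mm over the last 32 mm at the +x end), 10 mm thick (its long edges thinned to 7 mm, over the outer 3 mm of the width), about 60 g; may be absent. Origin: middle of its length, width and thickness, so 5 mm above what it lies flat on. Either face may be up
Mind the look-alikes: they are no part of the job. What is shaped like the lever4 but turquoise is not meant.

How it is judged:
By the outcome, as a careful person would: the job done as asked, in the order asked, and still so for the second after the job is handed in, with the robot touching nothing.
Of lever1, lever2, lever3, lever4, lever5 only 3 to 5 are there at a start; the rules pass over those that are not, and their reading is None.
At some moment in a run one of lever1, lever2, lever3, lever4, lever5 may be knocked a few centimetres aside while the robot is not near it.
Once in a run the grip may slacken for a moment while it holds something.
It also fails if it takes over 210 s, if anything falls off the work surface, if the arm or the gripper's body presses on something with over 40 N, if the wrist force passes 120 N, or if a joint passes its speed limit or range.

## Working session

There is one attempt and no reset: what is moved stays moved. The work goes in short steps, each a Python script; the robot and the scene stay as the last script left them, time stands still between calls to the robot, and variables do not carry over. Pictures are saved under pics/ and viewed, and the job is handed in when it is done.

```bash
ls; mkdir -p pics; python3 - <<'E'
from plant import *
import cv2, numpy as np
np.set_printoptions(precision=4,suppress=True)
print(observe())
for n in ("side","top","wrist"):
    c=get_calibration(n); print(n,c)
    im,d=get_image(n); cv2.imwrite(f"pics/{n}0.png",im[:,:,::-1]); np.save(f"{n}0d.npy",d)
E
```

```text
pics
{'time_s': 0.0, 'q': array([-1.304 ,  0.2212,  1.5276,  0.    ,  1.3947, -0.1261]), 'joint_velocities': array([ 0.0002,  0.001 , -0.0018,  0.0008, -0.0006,  0.0007]), 'joint_torque': array([ -0.0032, -49.6898, -38.9402,  -0.0004,   0.0112,  -0.    ]), 'eef_pos': array([ 0.2391, -0.5768,  0.2302]), 'tcp_rot': array([-1.7139,  1.5688,  1.8205]), 'ft_force': array([-0.8722,  1.3262, -0.2922]), 'torque': array([0.0827, 0.0199, 0.0542]), 'opening': 0.0852353316999021}
side {'intrinsics': array([[404.8282,   0.    , 322.6393],
       [  0.    , 404.8282, 203.3028],
       [  0.    ,   0.    ,   1.    ]]), 'dist_coeffs': array([-0.0962,  0.    ,  0.    ,  0.    ,  0.    ]), 'world_from_camera': array([[-1.    ,  0.0056,  0.0015,  0.5085],
       [ 0.0028,  0.6817, -0.7316,  1.069 ],
       [-0.0051, -0.7316, -0.6817,  1.1289],
       [ 0.    ,  0.    ,  0.    ,  1.    ]])}
top {'intrinsics': array([[476.1581,   0.    , 315.9796],
       [  0.    , 476.1581, 201.5133],
       [  0.    ,   0.    ,   1.    ]]), 'dist_coeffs': array([0.0276, 0.    , 0.    , 0.    , 0.    ]), 'world_from_camera': array([[-0.0119, -0.9874,  0.158 ,  0.3092],
       [-0.9999,  0.01  , -0.0127,  0.0394],
       [ 0.011 , -0.1582, -0.9874,  1.5157],
       [ 0.    ,  0.    ,  0.    ,  1.    ]])}
wrist {'intrinsics': array([[310.7476,   0.    , 320.7701],
       [  0.    , 310.7476, 198.1794],
       [  0.    ,   0.    ,   1.    ]]), 'dist_coeffs': array([-0.0349,  0.    ,  0.    ,  0.    ,  0.    ]), 'world_from_camera': array([[ 0.3832, -0.8857, -0.262 ,  0.3045],
       [-0.9237, -0.3677, -0.1077, -0.549 ],
       [-0.0009,  0.2832, -0.959 ,  0.3725],
       [ 0.    ,  0.    ,  0.    ,  1.    ]])}
```

View pics/side0.png

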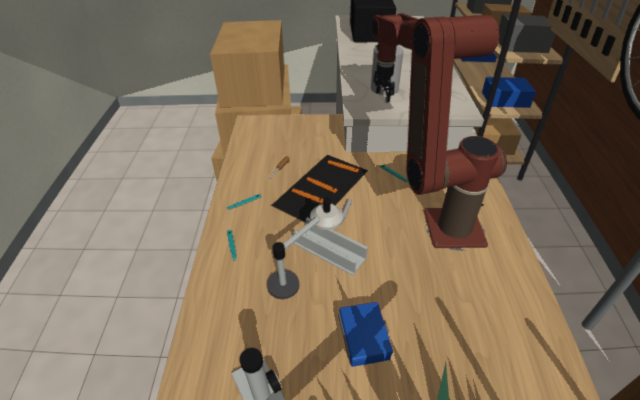

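View pics/top0.png

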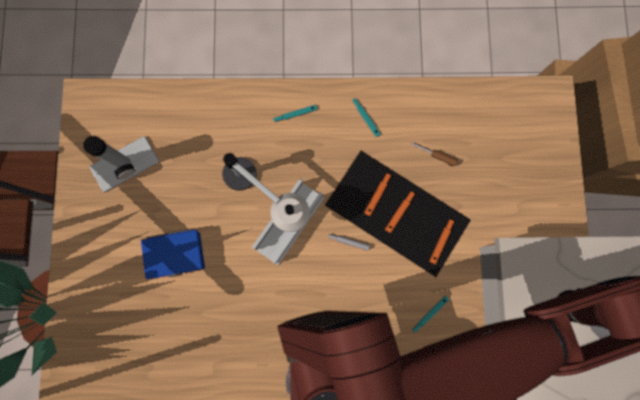

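View pics/wrist0.png

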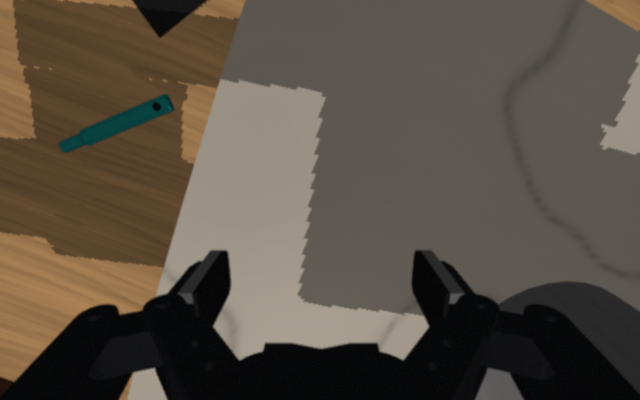

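Top view: three orange levers on the mat at about (378,195), (400,212) and (441,243). The lamp shade is at (290,210) over the rest, the gauge at (352,241), the awl at (438,154) and the box at (172,254). The three turquoise look-alikes are off the mat.

```bash
cat > h.py <<'E'
from plant import *
import cv2, numpy as np
np.set_printoptions(precision=4,suppress=True)
def cast(c,uv,z):
    uv=np.asarray(uv,float).reshape(-1,1,2)
    n=cv2.undistortPoints(uv,c["intrinsics"],c["dist_coeffs"]).reshape(-1,2)
    T=c["world_from_camera"]; d=np.c_[n,np.ones(len(n))]@T[:3,:3].T; o=T[:3,3]
    s=(z-o[2])/d[:,2]
    return (o+d*s[:,None])
def proj(c,P):
    T=np.linalg.inv(c["world_from_camera"]); P=np.asarray(P,float).reshape(-1,3)
    r,_=cv2.Rodrigues(T[:3,:3]); return cv2.projectPoints(P,r,T[:3,3],c["intrinsics"],c["dist_coeffs"])[0].reshape(-1,2)
def mask(im,name):
    h=cv2.cvtColor(im,cv2.COLOR_RGB2HSV); H,S,V=[h[...,i].astype(int) for i in range(3)]
    if name=="orange": m=(H<14)&(S>185)&(V>110)
    if name=="teal": m=(H>82)&(H<98)&(S>120)&(V>50)
    if name=="blue": m=(H>105)&(H<130)&(S>150)&(V>50)
    return m.astype(np.uint8)*255
def blobs(m,amin=40):
    n,l,s,c=cv2.connectedComponentsWithStats(m)
    return [(l==i) for i in range(1,n) if s[i,4]>=amin]
def bar(c,b,z):
    """cast blob pixels to plane z -> centre (min-area rect), yaw, length,width"""
    ys,xs=np.nonzero(b); P=cast(c,np.c_[xs,ys],z)[:,:2].astype(np.float32)
    (cx,cy),(w,h),_=r=cv2.minAreaRect(P*1000)
    e=np.linalg.svd(P-P.mean(0),full_matrices=False)[2][0]
    yaw=np.arctan2(e[1],e[0])
    return np.array([cx,cy])/1000,P.mean(0),yaw,sorted([w,h])[::-1]
def levers(name="top",color="orange",z=0.011,amin=40):
    im,d=get_image(name) if name!="wrist" else (None,None)
    c=get_calibration(name)
    return [bar(c,b,z) for b in blobs(mask(im,color),amin)]
E
python3 - <<'E'
from h import *
c=get_calibration("top"); im=cv2.imread("pics/top0.png")[:,:,::-1].copy(); d=np.load("top0d.npy")
for col in("orange","teal","blue"):
  for b in blobs(mask(im,col)):
    ys,xs=np.nonzero(b); print(col,xs.mean().round(),ys.mean().round(),b.sum(),*bar(c,b,{"orange":.013,"teal":.01,"blue":.058}[col]))
# depth check
for uv in [(400,212),(340,205),(290,210),(280,245),(120,300),(172,254)]:
    u,v=uv;n=cv2.undistortPoints(np.array([[[u,v]]],float),c["intrinsics"],c["dist_coeffs"]).ravel()
    z=d[v,u];print(uv,(c["world_from_camera"]@[n[0]*z,n[1]*z,z,1])[:3])
cv2.imwrite("pics/top0z.png",cv2.resize(im[70:290,200:490],None,fx=2.75,fy=2.7,interpolation=cv2.INTER_CUBIC)[:,:,::-1])
E
```

```text
orange 377.0 194.0 250 [ 0.5735 -0.1776] [ 0.5711 -0.1771] 2.621638 [149.51669311523438, 21.368600845336914]
orange 400.0 212.0 254 [ 0.5151 -0.247 ] [ 0.5142 -0.2467] 2.5279796 [148.0142822265625, 21.49074363708496]
orange 442.0 241.0 270 [ 0.4204 -0.3757] [ 0.4184 -0.375 ] 2.6613338 [149.36968994140625, 21.581710815429688]
teal 367.0 118.0 153 [ 0.831  -0.1481] [ 0.8263 -0.1507] -2.5904899 [139.71493530273438, 13.097339630126953]
teal 296.0 113.0 146 [0.8456 0.0852] [0.8467 0.0822] 1.8710387 [140.00955200195312, 12.776165962219238]
teal 430.0 313.0 167 [ 0.1963 -0.3272] [ 0.1977 -0.329 ] 2.3105323 [140.7751922607422, 10.567216873168945]
blue 172.0 254.0 2228 [0.3876 0.4582] [0.387  0.4581] 1.7353978 [172.98963928222656, 118.87623596191406]
(400, 212) [ 0.5136 -0.2482  0.0093]
(340, 205) [ 0.5398 -0.0575 -0.0013]
(290, 210) [0.4918 0.0938 0.2331]
(280, 245) [0.4129 0.1354 0.0043]
(120, 300) [ 0.2495  0.6313 -0.0059]
(172, 254) [0.3856 0.4569 0.0637]
```

View pics/top0z.png

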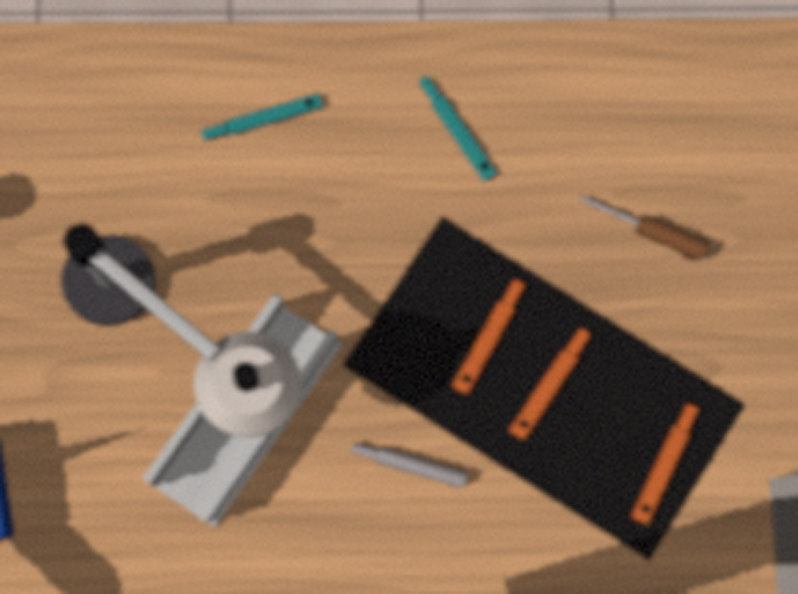

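```bash
python3 - <<'E'
from h import *
c=get_calibration("top")
Z=lambda p:(np.array(p,float)/[2.75,2.7]+[200,70])-[.0,.0]
st=cast(c,Z([(247,377)]),.237)[0]; pv=cast(c,Z([(84,241)]),.204)[0]
print(st,pv,np.linalg.norm((st-pv)[:2]), np.arctan2(*(st-pv)[[1,0]]))
R=cast(c,Z([(148,480),(275,297),(340,340),(215,524)]),.06)
print(R); print(np.linalg.norm(R-np.roll(R,-1,0),axis=1), R.mean(0))
M=cast(c,Z([(443,217),(345,363),(650,558),(744,406)]),.003)
print(M); print(np.linalg.norm(M-np.roll(M,-1,0),axis=1), M.mean(0))
G=cast(c,Z([(352,449),(466,480)]),.01);print(G)
# side
c=get_calibration("side")
print(cast(c,[(326,204)],.237),cast(c,[(279,247)],.204))
im=cv2.imread("pics/side0.png");cv2.imwrite("pics/side0z.png",cv2.resize(im[140:310,200:430],None,fx=3.4,fy=3.4,interpolation=cv2.INTER_CUBIC))
E
```

```text
[0.4923 0.0941 0.237 ] [0.6423 0.2621 0.204 ] 0.22524275885600997 -2.2996285090404145
[[ 0.4016  0.2114  0.06  ]
 [ 0.6106  0.0696  0.06  ]
 [ 0.5595 -0.0033  0.06  ]
 [ 0.3515  0.1374  0.06  ]]
[0.2526 0.0891 0.2511 0.0894] [0.4808 0.1038 0.06  ]
[[ 0.7195 -0.1299  0.003 ]
 [ 0.5415 -0.0105  0.003 ]
 [ 0.3086 -0.3552  0.003 ]
 [ 0.4852 -0.4739  0.003 ]]
[0.2144 0.4161 0.2128 0.4162] [ 0.5137 -0.2424  0.003 ]
[[ 0.4383 -0.0168  0.01  ]
 [ 0.4006 -0.147   0.01  ]]
[[0.4996 0.1153 0.237 ]] [[0.6425 0.2684 0.204 ]]
```

View pics/side0z.png

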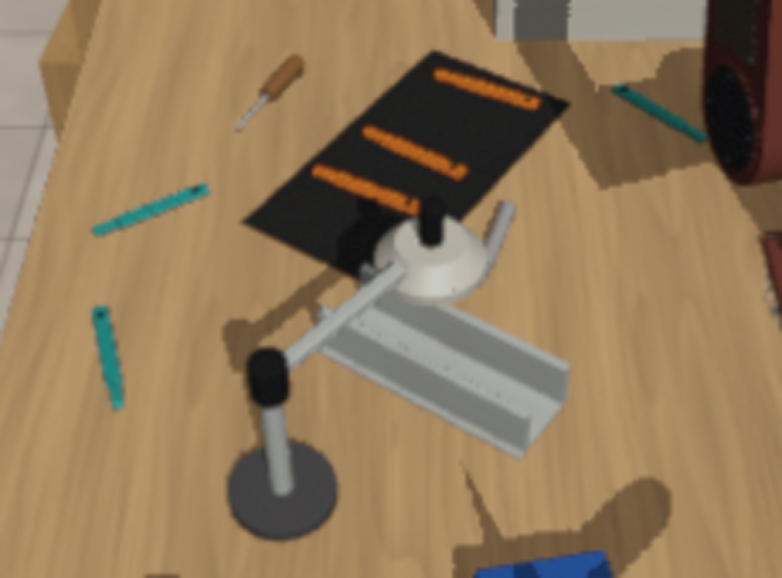

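```bash
cat >> h.py <<'E'
def ori(a): return [np.pi/2-a,np.pi/2,0]
def wrap(a): return (a+np.pi)%(2*np.pi)-np.pi
def best(pos,a,seed=None):
    """choose a or a+pi, the one with smallest |q6|"""
    r=[]
    for k in (a,a+np.pi):
        q=inverse_kinematics(pos,ori(k))
        if q is not None: r.append((abs(q[5]),k,q))
    if not r: return None
    r.sort(key=lambda t:t[0]); return r[0]
E
python3 - <<'E'
from h import *
c=get_calibration("side"); print(cast(c,[(327.1,199.7)],.237), cast(c,[(200+267/3.4,140+360/3.4)],.204))
for p,a in [((.492,.094,.35),0),((.492,.094,.35),.6),((.492,.094,.35),1.57),((.492,.094,.35),-.8),((.73,.07,.35),0),((.515,-.247,.2),2.53+1.57),((.48,.1,.2),-.6)]:
    r=best(p,a); print(p,a,r)
move_l([.239,-.577,.40],feed=.3)
p=(.42,.04,.46); 
r=best(p,.8); print(r)
movep(p,ori(r[1])); o=observe(); print(o["eef_pos"],o["q"],o["ft_force"],o["time_s"])
c=get_calibration("wrist"); im,d=get_image("wrist"); np.savez("w1.npz",im=im,d=d,**c); cv2.imwrite("pics/w1.png",im[:,:,::-1]); print(c["world_from_camera"])
E
```

```text
[[0.4958 0.0948 0.237 ]] [[0.6442 0.264  0.204 ]]
(0.492, 0.094, 0.35) 0 (np.float64(0.031212820787945628), 0, array([ 0.0312, -0.1325,  1.6719, -0.    ,  1.6022,  0.0312]))
(0.492, 0.094, 0.35) 0.6 (np.float64(0.5687871792120545), 0.6, array([ 0.0312, -0.1325,  1.6719, -0.    ,  1.6022, -0.5688]))
(0.492, 0.094, 0.35) 1.57 (np.float64(1.5387871792120544), 1.57, array([ 0.0312, -0.1325,  1.6719, -0.    ,  1.6022, -1.5388]))
(0.492, 0.094, 0.35) -0.8 (np.float64(0.8312128207879459), -0.8, array([ 0.0312, -0.1325,  1.6719, -0.    ,  1.6022,  0.8312]))
(0.73, 0.07, 0.35) 0 (np.float64(0.01178775687036726), 0, array([-0.0118,  0.4497,  1.0218,  0.    ,  1.67  , -0.0118]))
(0.515, -0.247, 0.2) 4.1 (np.float64(1.5436622374344635), 7.241592653589793, array([-0.5853,  0.1167,  1.7036,  0.    ,  1.3213, -1.5437]))
(0.48, 0.1, 0.2) -0.6 (np.float64(0.6443926642913), -0.6, array([ 0.0444, -0.081 ,  1.9041, -0.    ,  1.3185,  0.6444]))
(np.float64(0.8924430198404836), 0.8, array([-0.0924, -0.3162,  1.6244,  0.    ,  1.8335, -0.8924]))
[0.4202 0.0394 0.4598] [-0.0937 -0.3156  1.6243 -0.0002  1.8333 -0.8923] [-0.6574 -0.3484 -0.0659] 3.1583
[[ 0.6974  0.6875  0.2025  0.3675]
 [ 0.7167 -0.6686 -0.1985  0.0902]
 [-0.0011  0.2835 -0.959   0.602 ]
 [ 0.      0.      0.      1.    ]]
```

View pics/w1.png

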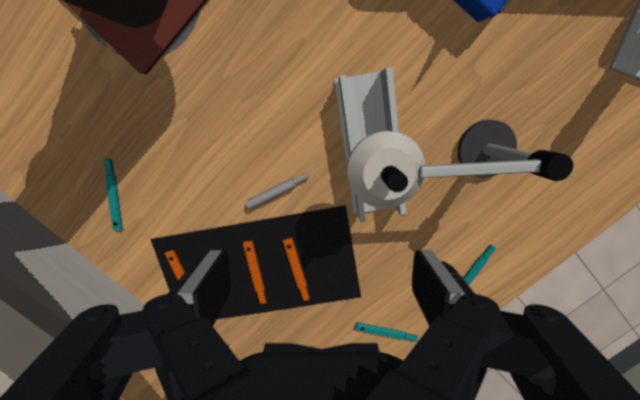

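```bash
python3 - <<'E'
from h import *
z=np.load("w1.npz"); im=z["im"]; cv2.imwrite("pics/w1z.png",cv2.resize(im[60:230,320:590],None,fx=2.95,fy=2.95,interpolation=cv2.INTER_CUBIC)[:,:,::-1])
c={k:z[k] for k in ("intrinsics","dist_coeffs","world_from_camera")}
print(proj(c,[[.493,.0943,.237],[.493,.0943,.188],[.6430,.2625,.204],[.6430,.2625,0],[.481,.104,.06]]))
E
```

```text
[[395.9305 181.6479]
 [387.6128 173.265 ]
 [558.9813 169.0374]
 [483.1022 148.6407]
 [372.2244 149.4166]]
```

View pics/w1z.png

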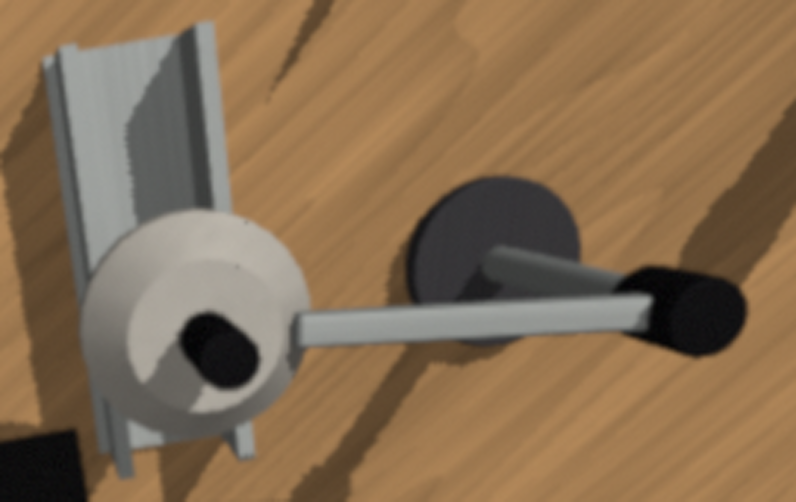

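```bash
python3 - <<'E'
from h import *
z=np.load("w1.npz"); c={k:z[k] for k in ("intrinsics","dist_coeffs","world_from_camera")}
s=cast(c,[(398,181.7)],.237)[0]; p=cast(c,[(560,167.1)],.204)[0]; print(s,p)
S=(s[:2]+[.4923,.0941]+np.array([.4958,.0948]))/3; P=(p[:2]+[.6423,.2621]+np.array([.6442,.264]))/3
v=S-P; th=np.arctan2(v[1],v[0]); print(S,P,np.linalg.norm(v),th)
np.savez("lamp.npz",P=P,S=S,th=th)
a=th+np.pi/2
movep([*S,.33],ori(a)); gripper_to(.06,f_grip=40)
move_l([*S,.196],feed=.08,max_force=8)
print(observe()["eef_pos"],observe()["ft_force"])
gripper_to(.0,f_grip=50); o=observe(); print(o["opening"],o["ft_force"],o["time_s"],o["eef_pos"])
E
```

```text
[0.4948 0.0961 0.237 ] [0.6417 0.2649 0.204 ]
[0.4943 0.095 ] [0.6427 0.2637] 0.22470085181112992 -2.292429043276881
[0.4946 0.095  0.1965] [-0.4419  0.0915  0.209 ]
0.024824323889510023 [-0.3025 -0.9627  2.7015] 7.275 [0.4946 0.0948 0.1965]
```

```bash
cat >> h.py <<'E'
def Rm(a): return ori(a)
def swing(P,th0,th1,r=.225,z=.196,feed=.12,n=None,lim=25):
    n=n or int(np.ceil(abs(th1-th0)/.11))
    for t in np.linspace(th0,th1,n+1)[1:]:
        hit=move_l([P[0]+r*np.cos(t),P[1]+r*np.sin(t),z],feed=feed,rotation=ori(t+np.pi/2),max_force=lim)
        if hit: print("hit at",t,observe()["ft_force"]); return t
    return None
E
python3 - <<'E'
from h import *
L=np.load("lamp.npz"); 
swing(L["P"],float(L["th"]),-1.05)
o=observe(); print(o["opening"],o["ft_force"],o["time_s"],o["eef_pos"])
E
```

```text
0.024791639203293515 [ 7.4767 -5.0031  2.8685] 11.375 [0.7557 0.0675 0.1966]
```

```bash
python3 - <<'E'
from h import *
gripper_to(.06); o=observe(); p=o["eef_pos"]; print(p,o["ft_force"])
move_l([p[0],p[1],.34],feed=.25)
movep((.45,.03,.40),ori(-0.6)); gripper_to(.085)
c=get_calibration("wrist"); im,d=get_image("wrist"); np.savez("w2.npz",im=im,d=d,**c); cv2.imwrite("pics/w2.png",im[:,:,::-1])
im,d=get_image("top"); cv2.imwrite("pics/top2.png",im[:,:,::-1]); print(observe()["time_s"])
c=get_calibration("top")
for b in blobs(mask(im,"orange")):
    print(b.sum(),*bar(c,b,.013))
E
```

```text
[0.754  0.069  0.1954] [-0.68  -0.675 -0.459]
14.2
258 [ 0.5729 -0.1785] [ 0.572 -0.178] 2.610591 [149.9275360107422, 21.222579956054688]
255 [ 0.5156 -0.2472] [ 0.5144 -0.2472] 2.5422504 [149.0108184814453, 21.526933670043945]
268 [ 0.4202 -0.376 ] [ 0.4189 -0.3756] 2.657494 [149.37928771972656, 21.43775177001953]
```

View pics/w2.png

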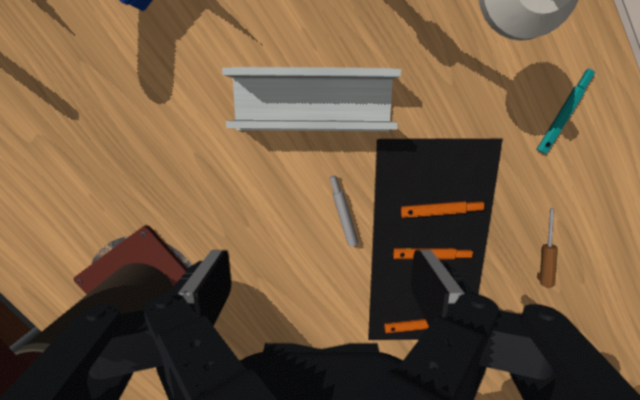

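View pics/top2.png

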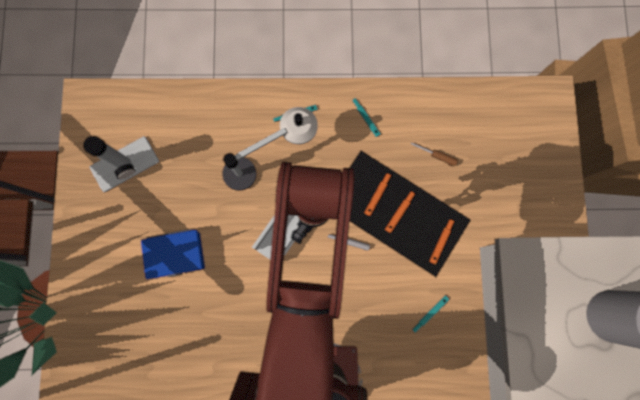

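The lamp is now out over (298,125) in the top view, well clear of the rest. The wrist view shows the whole rest at about (222–400, 67–130), so I'll measure its rail tops there.

```bash
python3 - <<'E'
from h import *
z=np.load("w2.npz"); im=z["im"]; cv2.imwrite("pics/w2z.png",cv2.resize(im[55:145,210:415],None,fx=3.9,fy=3.9,interpolation=cv2.INTER_CUBIC)[:,:,::-1])
E
```

```text
(no output)
```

View pics/w2z.png

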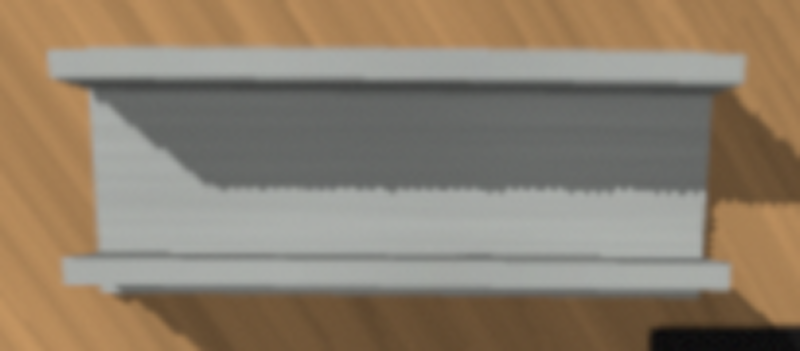

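```bash
python3 - <<'E'
from h import *
z=np.load("w2.npz"); c={k:z[k] for k in ("intrinsics","dist_coeffs","world_from_camera")}
Z=lambda p:(np.array(p,float)+.5)/3.9-.5+[210,55]
R=cast(c,Z([(48,50),(745,55),(730,291),(63,286)]),.06)[:,:2]
print(R,np.linalg.norm(R-np.roll(R,-1,0),axis=1),R.mean(0))
e=(R[1]-R[0])+(R[2]-R[3]); print(np.degrees(np.arctan2(e[1],e[0])))
ct=get_calibration("top")
for b in blobs(mask(z["im"],"orange"),30): print(bar(c,b,.013))
L=np.load("lamp.npz"); v=R.mean(0)-L["P"]; print(np.linalg.norm(v),np.arctan2(v[1],v[0]))
E
```

```text
[[ 0.4025  0.2163]
 [ 0.6155  0.0684]
 [ 0.5667 -0.0028]
 [ 0.3528  0.1458]] [0.2593 0.0864 0.2606 0.0863] [0.4844 0.1069]
-34.7808178885174
(array([ 0.5713, -0.179 ]), array([ 0.569 , -0.1776], dtype=float32), np.float32(2.6189342), [149.0895233154297, 20.631898880004883])
(array([ 0.469 , -0.2171]), array([ 0.4689, -0.2165], dtype=float32), np.float32(-0.6065134), [38.03633499145508, 18.695100784301758])
(array([ 0.5435, -0.2685]), array([ 0.5446, -0.2687], dtype=float32), np.float32(-0.6498313), [79.38880920410156, 18.762615203857422])
(array([ 0.3914, -0.3622]), array([ 0.3923, -0.3624], dtype=float32), np.float32(2.6434789), [86.37114715576172, 22.726228713989258])
0.22281346257464285 -2.361310490176148
```

```bash
cat >> h.py <<'E'
RC=np.array([.4838,.1064]); RY=np.radians(-34.7)
U=np.array([np.cos(RY),np.sin(RY)])
def near(a,ref): return ref+(a-ref+np.pi/2)%np.pi-np.pi/2   # a mod pi nearest to ref
def snap(name,fn):
    c=get_calibration(name); im,d=get_image(name); np.savez(fn+".npz",im=im,d=d,**c); cv2.imwrite("pics/"+fn+".png",im[:,:,::-1]); return im,d,c
def pick(xy,yaw,z=.0055,op=.05):
    a=near(yaw+np.pi/2,1.0)
    movep([*xy,.12],ori(a)); gripper_to(op,f_grip=40)
    h=move_l([*xy,z],feed=.1,max_force=8); print("down",h,observe()["eef_pos"])
    gripper_to(0,f_grip=45); o=observe(); print("grip",o["opening"],o["ft_force"])
    move_l([*xy,.20],feed=.15); o=observe(); print("lift",o["opening"],o["ft_force"],o["time_s"])
    return o["opening"]
E
python3 - <<'E'
from h import *
pick([.5722,-.1787],2.613)
snap("wrist","w3")
E
```

```text
down False [ 0.5729 -0.179   0.0064]
grip 0.01839110094039063 [-1.864   0.0664  5.5779]
lift 0.01813392606185234 [ 0.1274  0.8306 -0.7818] 19.4833
```

View pics/w3.png

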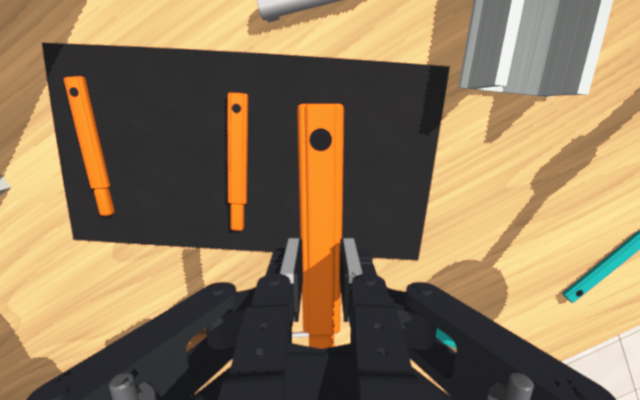

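```bash
cat >> h.py <<'E'
def place(s,xoff=np.zeros(2),da=0.,zc=.0635):
    xy=RC+s*U+xoff; a=near(RY+da,-.6)
    movep([*xy,.20],ori(a)); print("pre",observe()["opening"])
    move_l([*xy,.085],feed=.15)
    h=move_l([*xy,zc-.003],feed=.04,max_force=6); o=observe(); print("down",h,o["eef_pos"],o["ft_force"],o["opening"])
    p=o["eef_pos"]
    gripper_to(.031); o=observe(); print("open",o["opening"],o["ft_force"])
    move_l([p[0],p[1],.20],feed=.15); print(observe()["time_s"])
def held(fn,row):
    z=np.load(fn+".npz"); c={k:z[k] for k in ("intrinsics","dist_coeffs","world_from_camera")}
    return cast(c,[(320,row)],.2085)[0]
E
python3 - <<'E'
from h import *
e=held("w3",103); o=observe(); print(np.linalg.norm(e[:2]-o["eef_pos"][:2]))
place(-.042)
movep((.43,.06,.32),ori(-0.6))
snap("wrist","w4"); snap("top","top4")
E
```

```text
0.07466542460589917
pre 0.01795449135811697
down True [0.4491 0.1303 0.0633] [-2.2251 -0.3234  6.8655] 0.018539518533965745
open 0.031183845005611145 [-0.8048  0.0049  0.2651]
24.2417
```

View pics/w4.png

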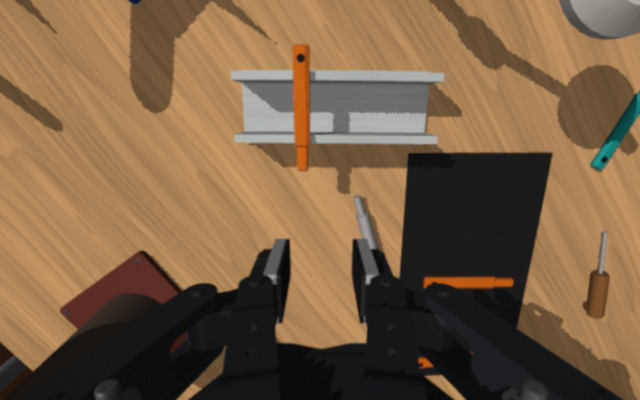

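First lever lies across both rails at (301,108) and is about square. I'll measure its pose relative to the rest and re-locate the levers still on the mat.

```bash
cat >> h.py <<'E'
def relrest(xy,yaw):
    d=np.asarray(xy)-RC; W=np.array([-U[1],U[0]])
    return "along %.1f across %.1f mm, skew %.1f deg"%(1000*d@U,1000*d@W,np.degrees((yaw-RY-np.pi/2+np.pi/2)%np.pi-np.pi/2))
E
python3 - <<'E'
from h import *
for fn in ("w4","top4"):
    z=np.load(fn+".npz"); c={k:z[k] for k in ("intrinsics","dist_coeffs","world_from_camera")}
    for b in blobs(mask(z["im"],"orange"),40):
        r=bar(c,b,.07); on=np.linalg.norm(r[0]-RC)<.13
        if not on: r=bar(c,b,.013)
        print(fn,*r,relrest(r[0],r[2]) if on else "")
z=np.load("w4.npz"); cv2.imwrite("pics/w4z.png",cv2.resize(z["im"][30:180,220:460],None,fx=3.3,fy=3.3,interpolation=cv2.INTER_CUBIC)[:,:,::-1])
E
```

```text
w4 [0.4471 0.1292] [0.4506 0.1341] -2.1720834 [147.00534057617188, 18.2812442779541] along -43.2 across -2.1 mm, skew 0.2 deg
w4 [ 0.5145 -0.2475] [ 0.5171 -0.2483] -0.6375849 [150.9337158203125, 18.92284393310547] 
w4 [ 0.3726 -0.3534] [ 0.3743 -0.3528] -1.3134495 [31.17865562438965, 16.223941802978516] 
top4 [ 0.5152 -0.247 ] [ 0.5147 -0.247 ] 2.5308099 [149.83360290527344, 21.768556594848633] 
top4 [ 0.4202 -0.376 ] [ 0.4191 -0.3755] 2.6525807 [149.38668823242188, 21.13984489440918]
```

View pics/w4z.png

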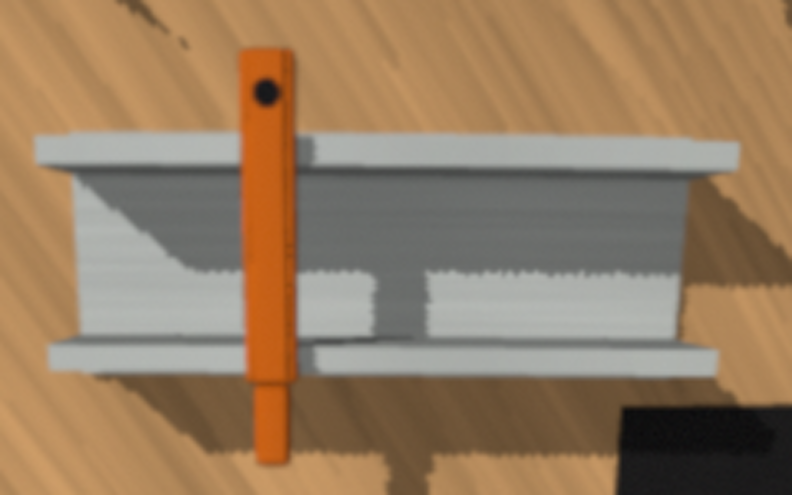

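View pics/top4.png

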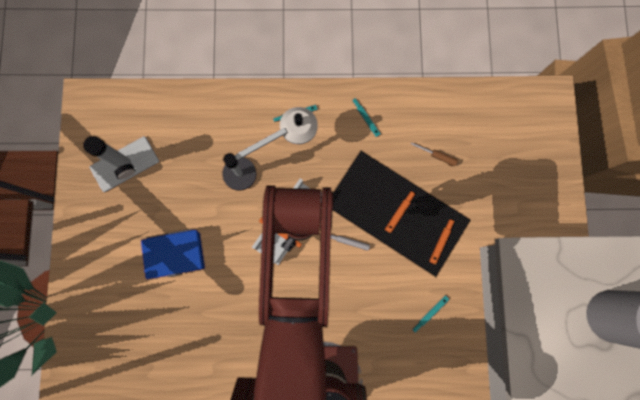

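```bash
python3 - <<'E'
from h import *
z=np.load("w4.npz"); c={k:z[k] for k in ("intrinsics","dist_coeffs","world_from_camera")}
Z=lambda p:(np.array(p,float)+.5)/3.3-.5+[220,30]
R=cast(c,Z([(36,137),(740,142),(718,375),(50,371)]),.06)[:,:2]
print(np.linalg.norm(R-np.roll(R,-1,0),axis=1),R.mean(0)); e=(R[1]-R[0])+(R[2]-R[3]); print(np.degrees(np.arctan2(e[1],e[0])))
pick([.5152,-.2472],2.532)
snap("wrist","w5")
E
```

```text
[0.259  0.0854 0.2604 0.0854] [0.4849 0.107 ]
-34.70564674559265
down False [ 0.5159 -0.2476  0.0063]
grip 0.01814812023840001 [-1.4866  0.0784  5.199 ]
lift 0.018152585752879258 [-0.158  -0.7901 -1.3056] 30.2333
```

View pics/w5.png

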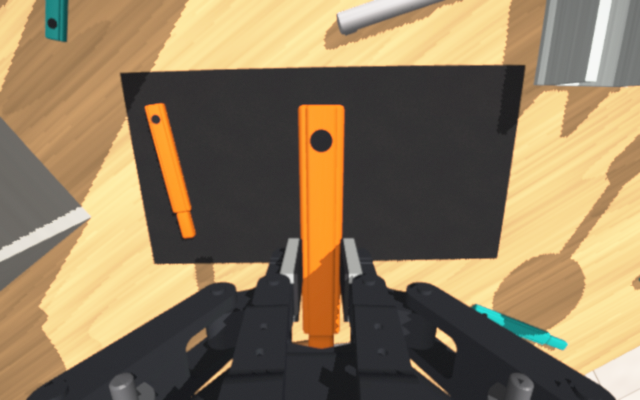

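```bash
sed -i 's/^RC=np.array(\[.4838,.1064\])/RC=np.array([.4844,.1068])/' h.py; python3 - <<'E'
from h import *
e=held("w5",103); o=observe(); print(np.linalg.norm(e[:2]-o["eef_pos"][:2]))
place(0.0)
movep((.43,.06,.32),ori(-0.6))
im,d,c=snap("wrist","w6"); 
for b in blobs(mask(im,"orange"),100):
    r=bar(c,b,.07); print(r[3],relrest(r[0],r[2]))
im,d,c=snap("top","top6")
for b in blobs(mask(im,"orange"),100):
    print(*bar(c,b,.013))
E
```

```text
0.07464615261851235
pre 0.018159845758957065
down True [0.4842 0.1068 0.0633] [-1.5576  0.1526  6.9183] 0.018377267097061927
open 0.03127732691104146 [-0.5692 -0.0874  0.7105]
35.0
[146.99810791015625, 18.27988052368164] along -43.4 across -2.7 mm, skew 0.2 deg
[147.01454162597656, 18.292091369628906] along -1.4 across -2.5 mm, skew 0.1 deg
[ 0.4197 -0.3754] [ 0.4193 -0.3755] 2.6520202 [150.78440856933594, 21.92283821105957]
```

View pics/w6.png

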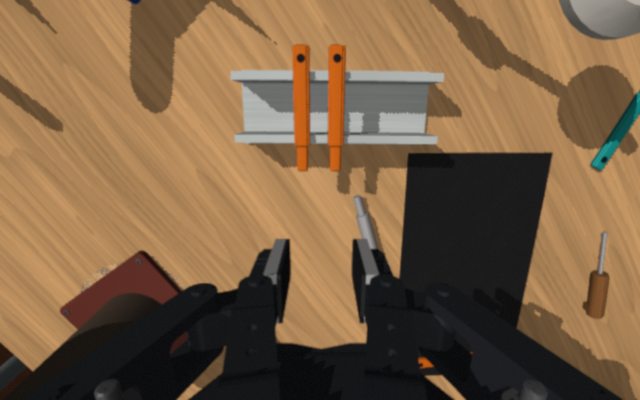

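Two levers are on the rest, at (301,108) and (337,108), square and 42 mm apart. Now the third, which hasn't moved from (0.420, −0.376).

```bash
python3 - <<'E'
from h import *
pick([.4200,-.3757],2.653)
snap("wrist","w7")
E
```

```text
down False [ 0.4205 -0.3763  0.0063]
grip 0.018346539826501345 [-0.9955 -0.2527  5.9876]
lift 0.018261002835587056 [ 0.7127  0.0627 -0.7017] 41.3167
```

View pics/w7.png

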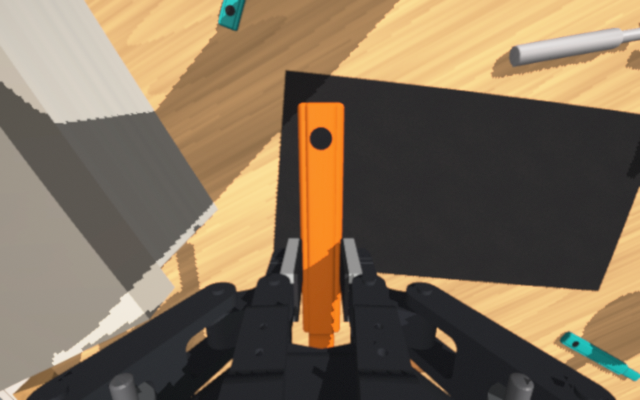

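```bash
python3 - <<'E'
from h import *
e=held("w7",102); o=observe(); print(np.linalg.norm(e[:2]-o["eef_pos"][:2]))
place(0.042)
movep((.43,.06,.32),ori(-0.6))
im,d,c=snap("wrist","w8"); 
for b in blobs(mask(im,"orange"),100):
    r=bar(c,b,.07); print(r[3],relrest(r[0],r[2]))
im,d,c=snap("top","top8")
E
```

```text
0.07506934073140721
pre 0.018361183464004154
down True [0.5187 0.0829 0.0633] [-2.2161 -0.1161  7.2636] 0.018113388067278215
open 0.03141340753234199 [-0.2005 -0.7875 -0.5531]
46.3667
[146.77259826660156, 18.251731872558594] along -43.4 across -2.6 mm, skew 0.2 deg
[146.80764770507812, 18.28481674194336] along -1.4 across -2.4 mm, skew 0.2 deg
[147.91879272460938, 19.150157928466797] along 40.0 across -1.5 mm, skew 0.4 deg
```

View pics/w8.png

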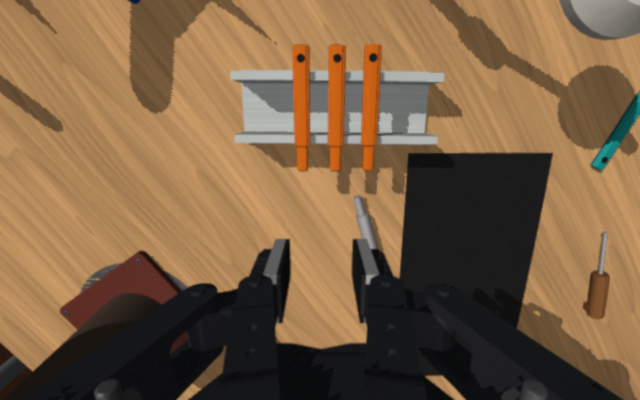

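View pics/top8.png

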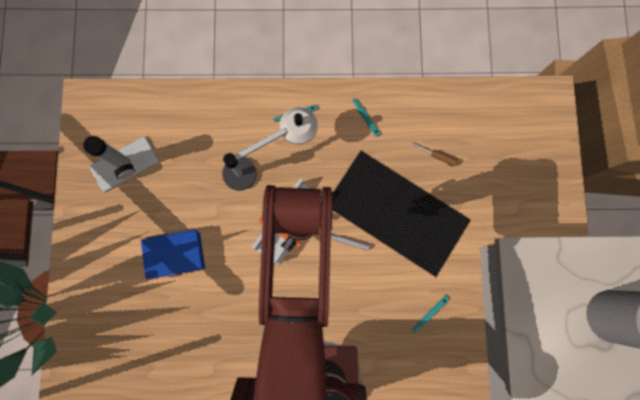

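```bash
python3 - <<'E'
from h import *
movep((.66,.03,.42),ori(.5)); im,d,c=snap("wrist","w9"); print(proj(c,[[.755,.068,.237],[.755,.068,.188]]))
im,d,ct=snap("top","top9"); print(proj(ct,[[.755,.068,.237],[.755,.068,.188]]), observe()["time_s"])
cv2.imwrite("pics/top9z.png",cv2.resize(im[90:200,210:350],None,fx=4,fy=4,interpolation=cv2.INTER_CUBIC)[:,:,::-1])
E
```

```text
[[416.1697 189.3423]
 [404.5717 179.1793]]
[[298.8306 116.5254]
 [299.2475 122.1862]] 48.2667
```

View pics/w9.png

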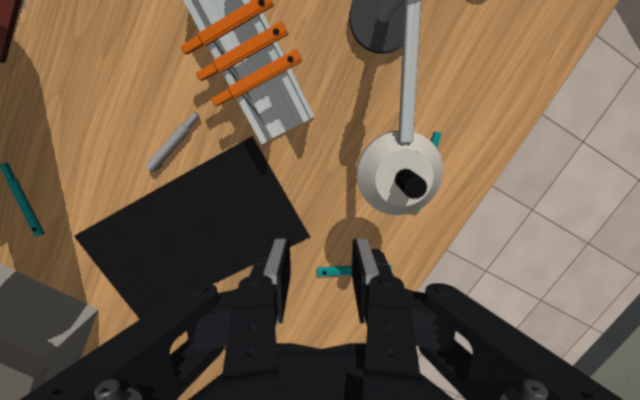

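View pics/top9z.png

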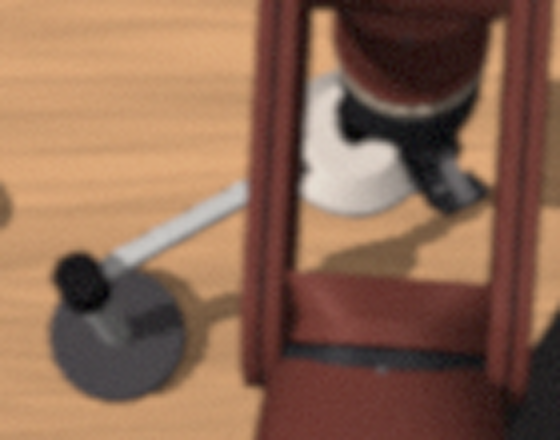

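```bash
python3 - <<'E'
from h import *
z=np.load("w9.npz")["im"]; t=np.load("top8.npz")["im"]
a=cv2.resize(z[120:220,350:450],None,fx=4,fy=4,interpolation=cv2.INTER_CUBIC); b=cv2.resize(t[90:190,220:320],None,fx=4,fy=4,interpolation=cv2.INTER_CUBIC)
cv2.imwrite("pics/st.png",np.hstack([a,b])[:,:,::-1])
E
```

View pics/st.png

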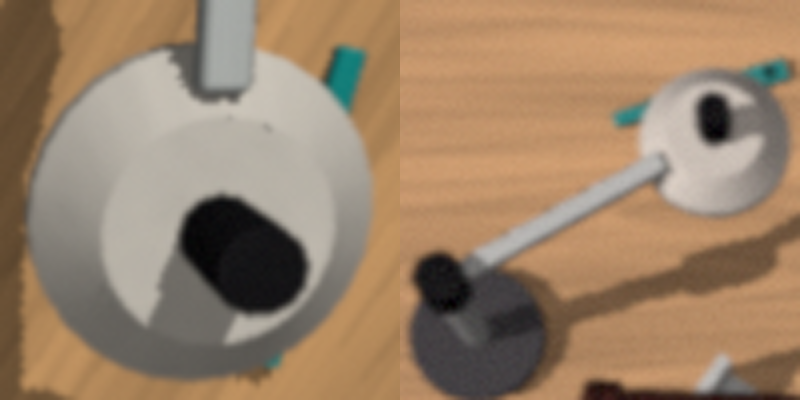

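```bash
python3 - <<'E'
from h import *
L=np.load("lamp.npz"); P=L["P"]
z=np.load("w9.npz"); c={k:z[k] for k in ("intrinsics","dist_coeffs","world_from_camera")}
s1=cast(c,[(415.6,187.4)],.237)[0,:2]; s2=cast(get_calibration("top"),[(298.1,116.7)],.237)[0,:2]; print(s1,s2)
S=(s1+s2)/2; v=S-P; th=np.arctan2(v[1],v[0]); print(S,np.linalg.norm(v),th)
S=P+.225*np.array([np.cos(th),np.sin(th)])
movep([*S,.34],ori(th+np.pi/2)); gripper_to(.06,f_grip=50)
h=move_l([*S,.196],feed=.08,max_force=8); print(h,observe()["eef_pos"])
gripper_to(0,f_grip=50); o=observe(); print(o["opening"],o["ft_force"])
v=RC-P; tt=np.arctan2(v[1],v[0]); print(tt)
swing(P,th,tt); o=observe(); print(o["opening"],o["ft_force"],o["time_s"],o["eef_pos"],RC)
E
```

```text
[0.7533 0.0695] [0.7545 0.07  ]
[0.7539 0.0698] 0.22349207823213266 -1.0503059071392842
False [0.755  0.0685 0.1967]
0.024977402613478278 [-0.7574  0.1886  2.7436]
-2.3608374124286757
0.024593690123701877 [0.1724 6.3029 2.9094] 55.9 [0.4842 0.1063 0.1964] [0.4844 0.1068]
```

```bash
python3 - <<'E'
from h import *
gripper_to(.06); o=observe(); p=o["eef_pos"]; print(p)
move_l([p[0],p[1],.34],feed=.2)
movep((.40,.02,.42),ori(-.6)); snap("wrist","w10")
movep((.30,-.45,.42),ori(-.6)); im,_,_=snap("top","top10"); print(observe()["time_s"]); snap("side","side10")
cv2.imwrite("pics/top10z.png",cv2.resize(im[90:290,200:490],None,fx=2.75,fy=2.75,interpolation=cv2.INTER_CUBIC)[:,:,::-1])
E
```

```text
[0.483  0.105  0.1958]
59.675
```

View pics/top10z.png

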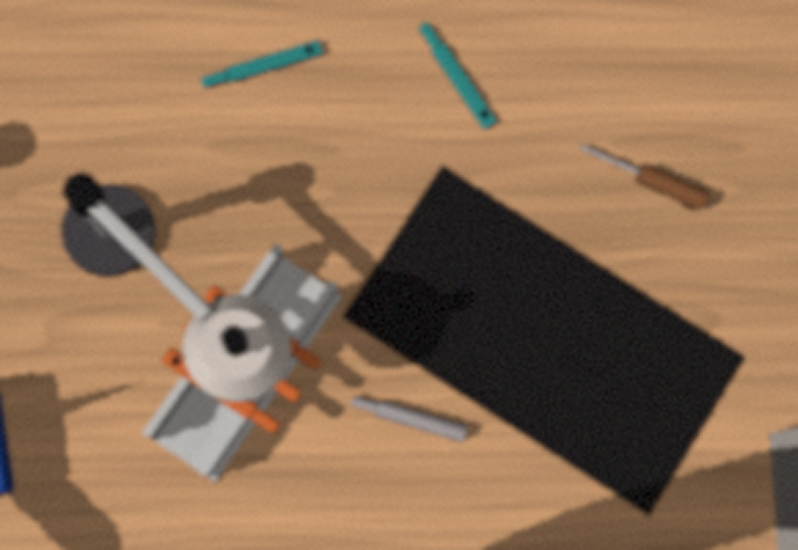

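View pics/w10.png

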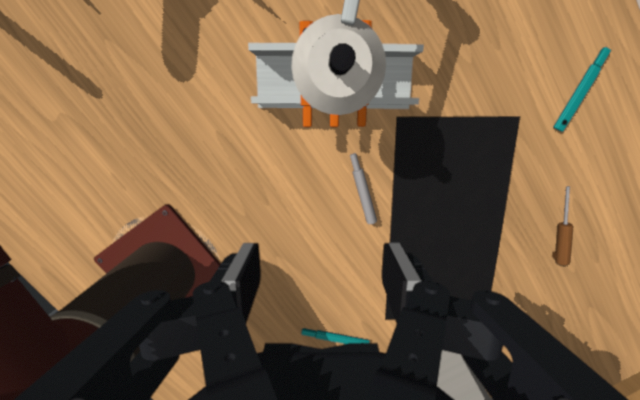

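View pics/side10.png

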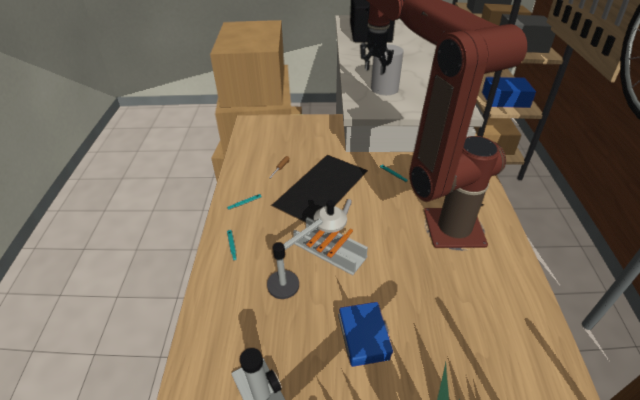

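The shade is over the rest with three lever ends showing on either side of it. I'll check where the stud stands and whether the other objects have moved.

```bash
python3 - <<'E'
from h import *
c=get_calibration("top"); z=lambda p:(np.array(p,float)+.5)/2.75-.5+[200,90]
print("stud top",cast(c,z([(236,340)]),.237), "rest top", cast(c,z([(148,433),(275,247),(341,292),(215,478)]),.06).mean(0))
w=np.load("w10.npz"); cw={k:w[k] for k in ("intrinsics","dist_coeffs","world_from_camera")}
print("stud w",cast(cw,[(342.5,60)],.237))
# shade outline centre at z 0.152 from wrist & rest corners
print("rest w",cast(cw,[(248.5,44),(424,45),(419,106.5),(252,106)],.06).mean(0))
print("circle dist", RC)
a=np.load("top10.npz")["im"]; b=cv2.imread("pics/top0.png")[:,:,::-1].copy()
for col in("teal","blue"):
  for im in(b,a):
    print(col,[np.round(bar(c,x,.01)[0],4).tolist() for x in blobs(mask(im,col))])
d=cv2.absdiff(a,b).max(2)
for n,(u0,u1,v0,v1) in dict(gauge=(325,375,230,252),awl=(412,465,138,168)).items(): print(n,d[v0:v1,u0:u1].max(),d[v0:v1,u0:u1].mean())
o=observe(); print(o["eef_pos"],o["joint_velocities"],o["time_s"])
E
```

```text
stud top [[0.4823 0.1058 0.237 ]] rest top [0.4822 0.1045 0.06  ]
stud w [[0.4815 0.104  0.237 ]]
rest w [0.4839 0.1042 0.06  ]
circle dist [0.4844 0.1068]
teal [[0.831, -0.1481], [0.8456, 0.0852], [0.1963, -0.3272]]
teal [[0.831, -0.1481], [0.8457, 0.0852], [0.1963, -0.3287]]
blue [[0.3902, 0.472]]
blue [[0.3902, 0.472]]
gauge 44 3.610909090909091
awl 10 3.3559748427672957
[ 0.3009 -0.4492  0.4204] [ 0.0001 -0.0005  0.0005 -0.0013 -0.0012 -0.0028] 59.725
```

```bash
python3 - <<'E'
from h import *
im,_,c=snap("top","top11"); a=np.load("top10.npz")["im"]; print(cv2.absdiff(im,a)[90:290,200:490].max())
job_done()
E
```

```text
23
the job is handed in; nothing more can be done
```

The job is done and handed in after about 60 s of robot time, well inside the 210 s limit. I swung the lamp clear by its stud and laid the three orange levers (all that were on the mat) across the rest. Then I swung the lamp back and let go.

- **Levers:** all three lie flat across both rails, about 42 mm apart. The last clear view, before the lamp came back, showed skew of 0.4° or less, and 1.5–2.6 mm off centre across the rails. After the swing only their ends show around the shade, and those look unchanged.
- **Lamp:** the stud stands about 1–3 mm from the middle of the rest. The top and wrist views disagree by about 2 mm, which is near the calibration limit.
- **Other things:**
  - The kit box and the awl have not moved.
  - The gauge looks to be in the same place. Its picture area differed a little between first and last views, probably from the levers' shadows.
  - Two turquoise look-alikes read the same as at the start. The third, which the robot never went near, read 1.5 mm different, which is within measuring error.
- **Disturbances:** I saw no grip slip and no knocked lever.

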